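Shut off the tagged air valve in the bench service box

ROBOT

A 6-joint arm with a two-finger parallel gripper is mounted at the origin on the work surface. World frame = base frame: x ahead of the robot, y to its left, z up, the work surface at z = 0. Lengths are in m, angles in rad, forces in N, time in s.
With the tool pointing down it reaches from about 0.375 to 0.975 m from the base axis. Payload 3.8 kg.
Tool frame: the origin (TCP) lies midway between the tips of the shut fingers; the grasp point (between the pads) lies 19 mm behind it; z points along the fingers, y is the line along which they close (so a half turn about z gives the same grasp; the last joint's range is limited). The gripper opens to 85 mm and grips with 20 to 120 N. Pads are 22 mm wide; open, the fingers measure 114 mm over their backs; the gripper's body (76 mm by 85 mm) begins 54 mm behind the grasp point. The pads swing forward as they close: fully open they stand 13 mm farther back than shut.
Start: joints at [-0.037, 0.264, 1.604, -0, 1.274, -0.037], TCP at [0.675, -0, 0.231] pointing down, gripper open.
Joint ranges: [-2.63, 2.63], [-0.94, 2.18], [0.31, 2.57], [-1.31, 4.45], [0, 2.66], [-2.55, 2.55]. Speed limits (rad/s): [2.57, 2.57, 3.14, 3.14, 3.14, 3.14].

INTERFACE

Orientations are given as a rotation vector (axis times angle).
In Python, from workcell import sensors, viewer, job gives the robot as it stands.
- The arm moves only by the shell command python3 -m inch 'ROWS' [FORCE]. ROWS is JSON, one flat list of numbers, 7 for each row, row after row: the shift along the tool's x, y, z in mm, then the turn, a rotation vector about the tool's x, y, z in degrees, then the finger opening in mm, from 0 to 85.4. A call has exactly 8 rows; each row shifts and turns the commanded pose from where the row before left it, along the tool's axes as they then stand; what a row does not reach is not made up. A row lasts 1/10 s, in which the tool goes at most 50 mm and 8.59 degrees, less where a joint would pass 70% of its speed; a pose out of reach is approached as far as the arm can. A call is refused whole if a number of a shift passes 50 or a number of a turn 8.59, either way. A call with a gripper value outside its range is refused whole. The fingers move at their own pace and stop on an object; FORCE is the grip in N (left out, the last holds). Time passes only in rows, so rows that do not move let the fingers close, or fill a call up. It gives the time, the measured TCP pose, the force, the opening and the grip force at its end, in the units of the state.
- sensors.read_state(): the state, without advancing time (a new reading comes with each control period).
- viewer.read_camera(name): name is "scene" or "side" or "wrist"; returns the picture (400x640x3 uint8, red, green, blue); there is no depth.
- viewer.camera_params(name): a dict with "K" (3x3 intrinsics, pixels), "k1" (the pictures are not rectified: a ray, as slopes to the right and down, at radius r is drawn at 1 + k1 r^2 times it, then the intrinsics apply), "world_to_cam" (4x4, takes a point from world to camera coordinates). Camera axes: x right, y down, z forward; pixel columns grow to the right and rows downward; lengths in m; the calibration is good to about 2 mm. A picture is of the moment at which its call begins: read the wrist's pose just before it. camera_params takes no time and is no camera call; for the wrist camera it gives the pose at the moment of the call.
- job.finish_job(): hands the job in; it is judged then, once.
The state is a dict: "time": time; "q": joint angles; "joint_vel": joint speeds; "joint_torque": joint torques, N m; "tool_pos": TCP position; "tcp_rot": TCP orientation; "wrist_force": force on the tool from outside, world axes, zero at the start; "torque": the same for the moment, N m; "width": opening from 0.0 (shut) to 1.0 (fully open); "grip_force": force on a finger pad.
Only numpy, scipy, OpenCV 4.12 (cv2) and the standard library are available. Lean on these libraries where they do the work, as an engineer would, in place of code of your own. Each camera call takes 0.05 s, during which the arm holds its last target. There are 200 camera calls.

TASK

Shut off the compressed air at the tagged outlet: with closed fingertips push the service box's cover to the robot's right as far as it goes, keeping it in its guides, then push the lever of the valve with the round tag clockwise (seen from above) to its stop, so that it stands square across its pipe. Leave the cover open and the other valve as it is; only push, do not lift the cover, and do not disturb the other things on the bench.

Things in the scene. Friction and masses are not known exactly. Their poses are not given: they have to be found in the camera images.
- airbox: bench compressed-air service box, fixed, grey sheet metal, 160 mm deep (its x, away from the robot), 456 mm long (y, to the left), 85 mm high. Origin: centre of underside, z up. Right half: closed deck. Behind it a filter-regulator 136 mm high is fixed (axis at x 155, y -120 mm). Guide lips for the cover at x = +-78 mm rise to 96 mm; the right end wall (95 mm) is the cover's stop, the left one is 83 mm high
- opening (a point): centre of the opening in the box's left half, at the level of the ledges that carry the cover, 85 mm above the bench. Clear width 124 mm along the box's x, 220 mm along its y. In it stand two valves, pivots 48 mm to the right and 37 mm to the left of this point and 15 mm farther from the robot; which valve is where varies
- cover: loose sheet-metal cover, 148 (x) x 222 (y) x 4 mm, about 0.4 kg, lying on ledges between guide lips with 3 mm play a side; slides along the box's y with light friction (under 8 N). Axes as the box. Origin: centre of its underside, 85 mm above the bench; in the box frame y = 113 mm when shut, -114 mm when fully to the right at the stop. Starts shut or up to 20 mm ajar
- cover_tab (a point): the cover's finger tab is its left edge folded up: 90 mm wide along x, 4 mm thick, rising 20 mm above the sheet (109 mm above the bench). This point is the middle of its outer, left-hand face, 99 mm above the bench
- tagged_lever (a joint): lever of the marked ball valve, rad: 0 = fully open, lever in line with its pipe and pointing to the front of the box (its -x, towards the robot); pi/2 = shut, lever against its stop, pointing left (box +y). Closes clockwise seen from above. Starts 0 to 0.12. Stiff: about 0.18 N m (some 4 N at the grip), stays where it is left
- tagged_pivot (a point): on the turning axis of the marked lever, at the mid-height of its grip, 67 mm above the bench. The marked valve alone has a round flat metal tag, 34 mm across, under its spindle nut, right above this point (tag top 74 mm, nut top 79 mm above the bench)
- tagged_lever_end (a point): free end of the marked lever, 59 mm from the pivot, 67 mm above the bench. The grip is a plain black sleeve, 14 mm wide, 13 mm high (60.5 to 73.5 mm above the bench), from 17 to 59 mm from the pivot
- plain_lever (a joint): lever of the other valve, the same but with no tag, only a bare nut; same values, starts 0 to 0.12; to be left as it is
- plain_pivot (a point): on the turning axis of the untagged lever, 67 mm above the bench, 85 mm from the other pivot
- pcb1: bystander: first loose circuit board, 62 x 50 mm, 21 mm high with its parts, lying flat. Origin: underside
- pcb2: bystander: second loose circuit board, same. Origin: underside
- multimeter: bystander: handheld multimeter, 150 x 74 x 38 mm, lying on its back to the left of the box. Origin: underside
- screwdriver: bystander: screwdriver, 170 mm, lying behind the box. Origin: underside
- wrench: bystander: open-end wrench, 150 mm, lying in front of the box. Origin: underside
- blowgun: bystander: air blow gun, about 200 x 125 x 26 mm, lying on its side in front and to the right. Origin: underside
- bin: bystander: empty plastic parts bin, 160 x 105 x 75 mm, standing on the right of the box. Origin: underside

How it is judged:
On the way, in this order (a step that is already met when the one before it is completed fails the run):
1. the cover is slid fully to the right (y of cover in the frame of airbox below -0.095 m and z of cover in the frame of airbox between 0.078 and 0.095 m and angle between cover's own z axis and vertical below 0.06 rad), for 0.2 s.
2. the tagged lever is pushed shut (value of joint tagged_lever above 1.45 rad), for 0.2 s.
At the end, for the whole second after the job is handed in: the cover rests flat in its guides within 19 mm of its right-hand stop, the tagged lever is shut within 0.12 rad of its stop and at rest, the other lever is still open (under 0.25 rad) (all of step 1 and linear speed of cover below 0.02 m/s and value of joint tagged_lever above 1.45 rad and velocity of joint tagged_lever between -0.05 and 0.05 rad/s and value of joint plain_lever below 0.25 rad); the robot touches nothing.
It fails at once if the cover is lifted or tipped out of its guides (z of cover in the frame of airbox above 0.097 m or angle between cover's own z axis and vertical above 0.12 rad).
It fails at once if the other valve is turned (value of joint plain_lever above 0.25 rad).
It fails at once if another thing on the bench is shifted by more than 20 mm or lifted (distance of any of pcb1, pcb2, multimeter, screwdriver, wrench, blowgun, bin from where it was at the start of the episode above 0.02 m).
It also fails if it takes over 48 s, if anything falls off the work surface, if the arm or the gripper's body presses on something with over 40 N, if the wrist force passes 120 N, or if a joint passes its speed limit or range.

## Working session

There is one attempt and no reset: what is moved stays moved. The work goes in short steps, Python scripts to look and compute and a shell command to move; the robot and the scene stay as the last step left them, time stands still between calls to the robot, and variables do not carry over. Pictures are saved under pics/ and viewed, at most 10 in all, crops included, and the job is handed in when it is done.

```bash
mkdir -p pics; ls
cat > h.py <<'E'
import numpy as np,cv2
from workcell import sensors,viewer,job
def snap(n,f):
    p=viewer.camera_params(n); im=viewer.read_camera(n)
    cv2.imwrite(f,im[:,:,::-1]); return p
def ray(p,u,v):
    K=np.array(p["K"]);k=p["k1"];T=np.array(p["world_to_cam"])
    d=np.array([(u-K[0,2])/K[0,0],(v-K[1,2])/K[1,1]]);s=d.copy()
    for _ in range(30): s=d/(1+k*(s@s))
    R=T[:3,:3];return -R.T@T[:3,3],R.T@np.array([s[0],s[1],1])
def at(p,u,v,z):
    o,d=ray(p,u,v);return o+d*(z-o[2])/d[2]
E
python3 - <<'E'
from h import *
import pickle
P={n:snap(n,f"pics/{n}0.png") for n in("scene","side","wrist")}
pickle.dump(P,open("P0.pkl","wb"))
s=sensors.read_state();print(s["time"],s["tool_pos"],s["tcp_rot"])
from scipy.spatial.transform import Rotation as R
print(R.from_rotvec(s["tcp_rot"]).as_matrix().round(3))
for n in P: 
  o,d=ray(P[n],320,200);print(n,o,d)
a=cv2.imread("pics/scene0.png");b=cv2.imread("pics/wrist0.png")
E
```

```text
pics
0.15 [6.74389824e-01 1.76385654e-05 2.30203162e-01] [-2.22046891e+00 -2.22049748e+00  2.02979340e-03]
[[-0.     1.    -0.002]
 [ 1.     0.     0.   ]
 [ 0.    -0.002 -1.   ]]
scene [ 1.37109823 -0.57629842  0.96943311] [-0.62908596  0.395318   -0.66936193]
side [-0.16426239 -0.83107151  0.78966839] [ 0.549507    0.62952326 -0.54941328]
wrist [0.6736797  0.07554087 0.37155988] [ 0.00223174 -0.31105742 -0.95053053]
```

View pics/scene0.png

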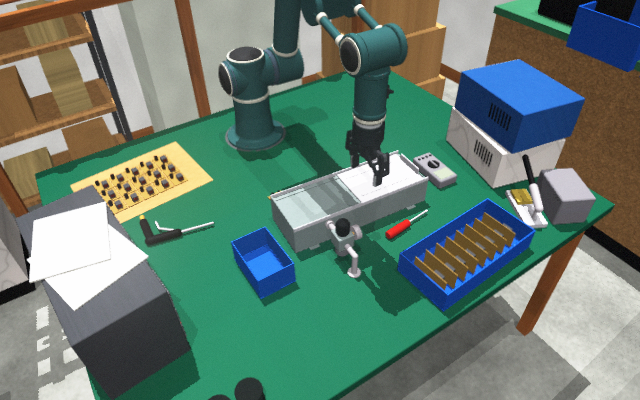

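View pics/wrist0.png

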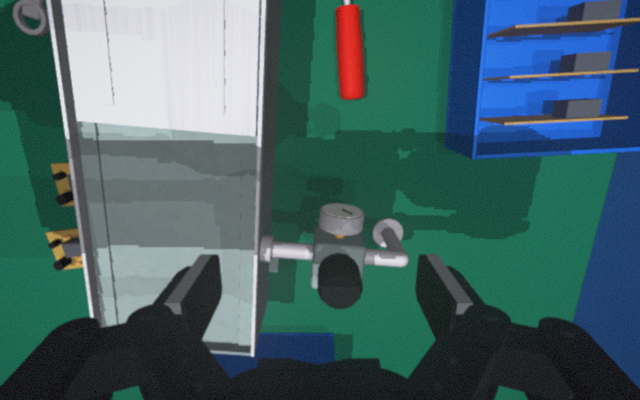

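The wrist view shows the box at left: cover's right edge from (78,122) to (258,136), right end corner near (254,355), regulator at (340,250), and two boards in front. The scene view shows the cover on the side next to the multimeter, with the box corners at about (272,196), (418,153), (427,183).

Run:
```python
from h import *
import pickle
P=pickle.load(open("P0.pkl","rb"))
w=P["wrist"]
for n,u,v,z in [("lipR top",268,60,.096),("lipR bot",257,330,.096),("cornerRR",254,355,.095),("lipL a",60,60,.096),("lipL b",90,290,.096),("covL",78,122,.089),("covR",258,136,.089),("pcbA",68,165,.0),("pcbB",75,268,0)]:
  print(n,at(w,u,v,z).round(4))
a=cv2.imread("pics/scene0.png")[130:260,255:455]
cv2.imwrite("pics/c1.png",cv2.resize(a,None,fx=4,fy=4,interpolation=cv2.INTER_CUBIC))
```

```text
lipR top [0.6344 0.0982 0.096 ]
lipR bot [ 0.6124 -0.1494  0.096 ]
cornerRR [ 0.6074 -0.1806  0.095 ]
lipL a [0.4751 0.0981 0.096 ]
lipL b [ 0.457  -0.1042  0.096 ]
covL [0.4739 0.051  0.089 ]
covR [0.6223 0.0395 0.089 ]
pcbA [ 0.3895 -0.0044  0.    ]
pcbB [ 0.3692 -0.1353  0.    ]
```

View pics/c1.png

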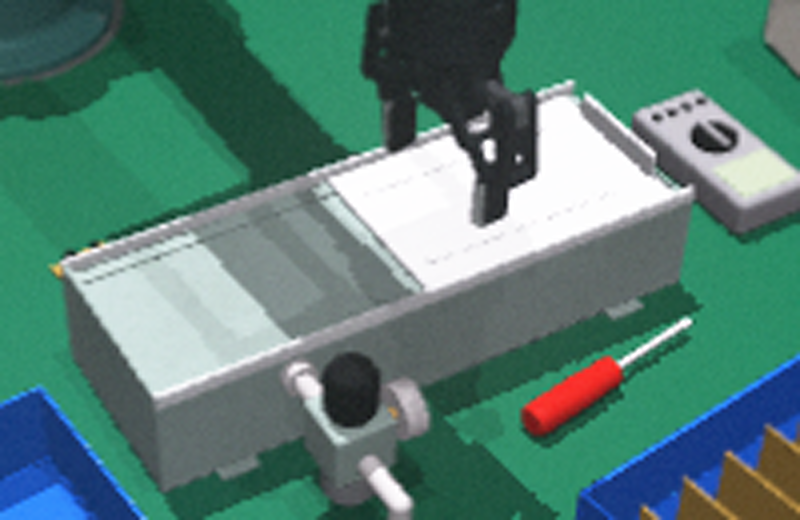

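Enlarged: the box's right corners are at crop (68,262) and (157,402), its left rear corner at (690,190), and the tab's top runs from (585,95) to (655,158), near the left end wall. The multimeter lies just beyond it.

Run:
```python
from h import *
import pickle
P=pickle.load(open("P0.pkl","rb"))
w=P["scene"]
for n,u,v,z in [("RF",68,262,.095),("RR",157,402,.095),("LR",692,190,.096),("LF",572,85,.096),("tabF",585,95,.109),("tabR",656,155,.109),("mmA",637,112,.038),("mmB",740,230,.02)]:
  print(n,at(w,u/4+255,v/4+130,z).round(4))
y=-.086;ex=np.array([np.cos(y),np.sin(y)]);ey=np.array([-ex[1],ex[0]])
RR=at(P["wrist"],254,355,.095)[:2]
c=RR-ex*.08+ey*.228
print("box",c,"open",c+ey*.113)
mid=(at(P["wrist"],78,122,.089)+at(P["wrist"],258,136,.089))[:2]/2
d=mid-c;print("cover right edge in box",d@ex,d@ey,"cover y",d@ey+.111)
t=mid+ey*.222;print("tab",t,"tab x tool local")
```

```text
RF [ 0.4544 -0.1651  0.095 ]
RR [ 0.6129 -0.1834  0.095 ]
LR [0.6486 0.2665 0.096 ]
LF [0.4939 0.2792 0.096 ]
tabF [0.5231 0.2662 0.109 ]
tabR [0.6126 0.2604 0.109 ]
mmA [0.4966 0.3564 0.038 ]
mmB [0.645  0.3368 0.02  ]
box [0.5473156  0.05345224] open [0.55702163 0.16603462]
cover right edge in box 0.0014819565185367023 -0.008092162793919477 cover y 0.10290783720608053
tab [0.56716549 0.26644224] tab x tool local
```

```bash
python3 -m inch '[0,0,0,0,0,4.6,0, 41.5,-18.7,0,0,0,0,0, 41.5,-18.7,0,0,0,0,0, 41.5,-18.7,0,0,0,0,0, 41.5,-18.7,0,0,0,0,0, 41.5,-18.7,0,0,0,0,0, 41.5,-18.7,0,0,0,0,0, 41.5,-18.7,0,0,0,0,0]'
python3 - <<'E'
from h import *
import pickle
p=snap("wrist","pics/w1.png");pickle.dump(p,open("P1.pkl","wb"))
s=sensors.read_state();print(s["tool_pos"],s["width"],s["wrist_force"])
E
```

```text
time: 0.95
tool_pos: [0.5667, 0.3016, 0.231]
tcp_rot: [-2.309, -2.13, 0.001]
wrist_force: [1.2, 0.0, 0.4]
width: 0.001
grip_force: 0.0
[0.56392405 0.30834136 0.23097315] -0.003195861082272306 [-0.86243636  3.60634088  0.20703795]
```

View pics/w1.png

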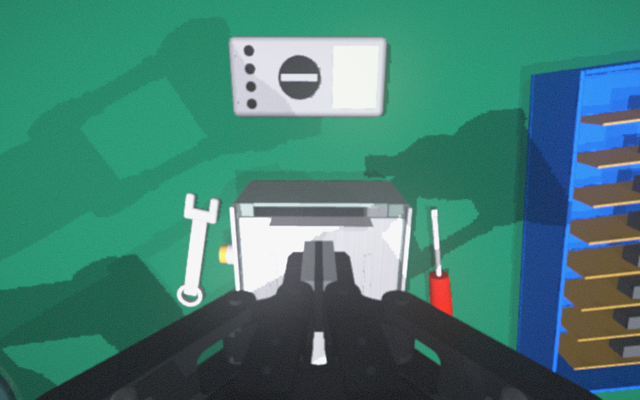

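The wrist view shows the tab's top at rows 217–225, columns 270–372, the box's left wall at rows 180–205, lips at columns 234 and 410, and the multimeter clear behind.

Run:
```python
from h import *
import pickle
from scipy.spatial.transform import Rotation as R
p=pickle.load(open("P1.pkl","rb"))
s=sensors.read_state();t=s["tool_pos"];M=R.from_rotvec(s["tcp_rot"]).as_matrix();print(t,M.round(3).tolist())
for n,u,v,z in [("tabL",270,217,.109),("tabR",372,217,.109),("lipL",234,206,.096),("lipR",410,206,.096)]:
  a=at(p,u,v,z);print(n,a.round(4),(M.T@(a-t)*1000).round(1))
```

```text
[0.56392405 0.30834136 0.23097315] [[0.077, 0.997, -0.003], [0.997, -0.077, 0.005], [0.005, -0.003, -1.0]]
tabL [0.5229 0.2791 0.109 ] [-32.9 -38.3 121.9]
tabR [0.6085 0.2722 0.109 ] [-33.2  47.6 121.7]
lipL [0.4904 0.2871 0.096 ] [-27.6 -71.3 135. ]
lipR [0.6437 0.2747 0.096 ] [-28.2  82.5 134.6]
```

```bash
python3 -m inch '[0,1,20,0,0,0,0, 0,1,20,0,0,0,0, 0,1,20,0,0,0,0, 0,1,20,0,0,0,0, 0,1,20,0,0,0,0, 0,0,20,0,0,0,0, 0,0,12,0,0,0,0, 0,0,5,0,0,0,0]'; python3 -m inch '[-4,0,0,0,0,0,0, -6,0,0,0,0,0,0, -8,0,0,0,0,0,0, -8,0,0,0,0,0,0, -8,0,0,0,0,0,0, -8,0,0,0,0,0,0, -8,0,0,0,0,0,0, -8,0,0,0,0,0,0]'
```

```text
time: 1.8
tool_pos: [0.5717, 0.2989, 0.0923]
tcp_rot: [-2.308, -2.13, 0.005]
wrist_force: [0.7, 0.4, -0.4]
width: -0.002
grip_force: 0.0
time: 2.6
tool_pos: [0.5688, 0.2418, 0.0952]
tcp_rot: [2.309, 2.13, 0.003]
wrist_force: [0.2, 4.2, 2.9]
width: 0.005
grip_force: 2.1
```

```bash
python3 -m inch '[-10,0,0,0,0,0,0, -14,0,0,0,0,0,0, -16,0,0,0,0,0,0, -16,0,0,0,0,0,0, -16,0,0,0,0,0,0, -16,0,0,0,0,0,0, -16,0,0,0,0,0,0, -12,0,0,0,0,0,0]';  python3 -m inch '[-10,0,0,0,0,0,0, -10,0,0,0,0,0,0, -10,0,0,0,0,0,0, -8,0,0,0,0,0,0, -6,0,0,0,0,0,0, -5,0,0,0,0,0,0, -4,0,0,0,0,0,0, -2,0,0,0,0,0,0]'
```

```text
time: 3.4
tool_pos: [0.5584, 0.1245, 0.0941]
tcp_rot: [-2.309, -2.13, 0.001]
wrist_force: [0.8, 4.8, 3.4]
width: -0.002
grip_force: 2.0
time: 4.2
tool_pos: [0.5543, 0.0711, 0.0941]
tcp_rot: [-2.309, -2.13, 0.001]
wrist_force: [0.8, 3.3, 1.6]
width: -0.003
grip_force: 1.6
```

```bash
python3 -m inch '[-4,0,0,0,0,0,0, -3,0,0,0,0,0,0, -3,0,0,0,0,0,0, -2,0,0,0,0,0,0, -1,0,0,0,0,0,0, -1,0,0,0,0,0,0, 0,0,0,0,0,0,0, 0,0,0,0,0,0,0]'
```

```text
time: 5.0
tool_pos: [0.5528, 0.06, 0.0942]
tcp_rot: [-2.307, -2.127, -0.004]
wrist_force: [-1.1, 12.4, 1.8]
width: 0.001
grip_force: 6.0
```

```bash
python3 -m inch '[10,0,0,0,0,0,0, 10,0,-5,0,0,0,0, 5,0,-25,0,0,0,0, 0,0,-35,0,0,0,0, 0,0,-35,0,0,0,0, 0,0,-30,0,0,0,0, 0,0,-20,0,0,0,0, 0,0,0,0,0,0,0]'
python3 - <<'E'
from h import *
import pickle
p=snap("wrist","pics/w2.png");pickle.dump(p,open("P2.pkl","wb"))
s=sensors.read_state();print(s["tool_pos"],s["wrist_force"])
E
```

```text
time: 5.8
tool_pos: [0.5577, 0.0824, 0.2486]
tcp_rot: [2.305, 2.127, 0.008]
wrist_force: [-0.1, 0.1, 0.3]
width: 0.0
grip_force: 0.0
[0.55641814 0.08231004 0.24607268] [ 0.06832879 -0.80401416 -0.39127788]
```

View pics/w2.png

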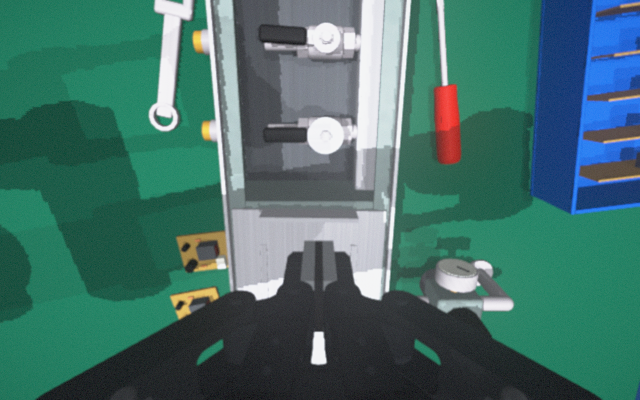

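Two levers point to the front: right valve at (326,135) with what looks like a disc, left valve at (326,38). I'll enlarge to be sure which has the tag.

Run:
```python
from h import *
import pickle
from scipy.spatial.transform import Rotation as R
p=pickle.load(open("P2.pkl","rb"))
a=cv2.imread("pics/w2.png")[0:225,200:420]
cv2.imwrite("pics/c2.png",cv2.resize(a,None,fx=2.6,fy=2.6,interpolation=cv2.INTER_CUBIC))
s=sensors.read_state();t=s["tool_pos"];M=R.from_rotvec(s["tcp_rot"]).as_matrix();print(t)
for n,u,v,z in [("pivR",326,135,.079),("endR",264,135,.067),("pivL",326,38,.079),("endL",260,34,.067),("tab",310,208,.109),("lipL",216,80,.096),("lipR",405,80,.096)]:
  q=at(p,u,v,z);print(n,q.round(4),(M.T@(q-t)*1000).round(1))
```

```text
[0.55641814 0.08231004 0.24607268]
pivR [0.5678 0.1184 0.079 ] [ 36.9   7.8 167.1]
endR [0.5089 0.1217 0.067 ] [ 35.5 -51.2 178.9]
pivL [0.5738 0.1999 0.079 ] [118.7   7.3 167.1]
endL [0.5168 0.2094 0.067 ] [123.5 -50.4 178.9]
tab [0.5483 0.0591 0.109 ] [-23.8  -6.8 137.1]
lipL [0.4798 0.1731 0.096 ] [ 84.4 -84.2 149.7]
lipR [0.6364 0.1605 0.096 ] [ 84.4  72.9 150.3]
```

View pics/c2.png

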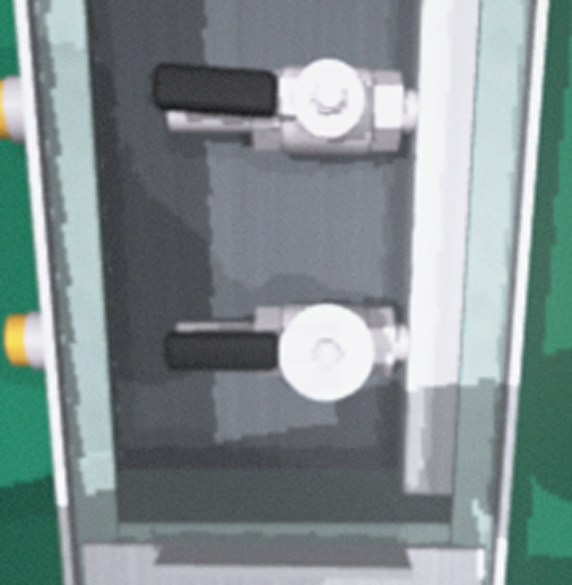

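The enlarged crop shows that the right (lower) valve has the wider disc, about 37 px (34 mm), against about 27 px on the left. So the tagged valve is the right one, pivot about 36 mm left of and 8.5 mm beyond the TCP. The cover's tab is at the expected fully right place.

```bash
python3 -m inch '[4,-10,0,0,0,0,0, 0,-12,0,0,0,0,0, 0,-11,15,0,0,0,0, 0,0,25,0,0,0,0, 0,0,25,0,0,0,0, 0,0,25,0,0,0,0, 0,0,20,0,0,0,0, 0,0,10,0,0,0,0]'; python3 -m inch '[0,0,12,0,0,0,0, 0,0,12,0,0,0,0, 0,0,12,0,0,0,0, 0,0,12,0,0,0,0, 0,0,10,0,0,0,0, 0,0,5,0,0,0,0, 0,0,0,0,0,0,0, 0,0,0,0,0,0,0]'
python3 - <<'E'
from h import *
p=snap("wrist","pics/w3.png")
s=sensors.read_state();print(s["tool_pos"],s["wrist_force"])
E
```

```text
time: 6.65
tool_pos: [0.519, 0.0888, 0.1205]
tcp_rot: [-2.306, -2.128, 0.009]
wrist_force: [-0.4, -0.4, 0.4]
width: 0.003
grip_force: 0.0
time: 7.45
tool_pos: [0.523, 0.089, 0.0615]
tcp_rot: [2.309, 2.13, 0.0]
wrist_force: [0.9, 0.5, 0.1]
width: 0.002
grip_force: 0.0
[0.52328139 0.08907334 0.06176719] [-0.67614798  0.93392673  0.12252414]
```

View pics/w3.png

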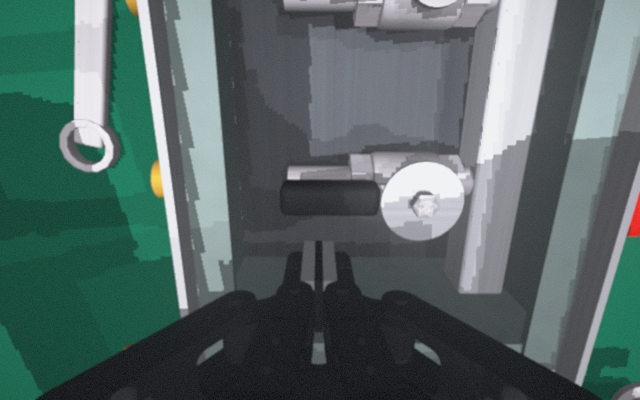

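Fingers stand just right of the black grip (282–380, 198), 43 mm from the pivot (425,205), clear of everything. Push along the arc.

```bash
python3 -m inch '[7,0,0,0,0,0,0, 6,0,0,0,0,0,0, 6,-2,0,0,0,0,0, 6,-2,0,0,0,0,0, 6,0,0,0,0,0,0, 6,0,0,0,0,0,0, 6,0,0,0,0,0,0, 0,0,0,0,0,0,0]';  python3 -m inch '[5,2,0,0,0,0,0, 6,3,0,0,0,0,0, 6,4,0,0,0,0,0, 5,5,0,0,0,0,0, 4,6,0,0,0,0,0, 3,6,0,0,0,0,0, 1,3,0,0,0,0,0, 0,0,0,0,0,0,0]'
```

```text
time: 8.3
tool_pos: [0.5219, 0.1323, 0.0614]
tcp_rot: [2.307, 2.131, -0.002]
wrist_force: [-0.2, -4.1, 0.9]
width: -0.001
grip_force: 1.4
time: 9.1
tool_pos: [0.5513, 0.1596, 0.0603]
tcp_rot: [-2.307, -2.129, 0.007]
wrist_force: [-4.4, -2.8, 0.2]
width: -0.002
grip_force: 2.4
```

```bash
python3 -m inch '[0,1.5,0,0,0,0,0, 0,1.5,0,0,0,0,0, 0,1,0,0,0,0,0, 0,1,0,0,0,0,0, 0,1,0,0,0,0,0, 0,0,0,0,0,0,0, 0,0,0,0,0,0,0, 0,0,0,0,0,0,0]'
```

```text
time: 9.9
tool_pos: [0.5519, 0.1595, 0.0599]
tcp_rot: [-2.302, -2.123, 0.019]
wrist_force: [-18.8, 0.0, 12.1]
width: 0.0
grip_force: 9.7
```

```bash
python3 -m inch '[0,-6,0,0,0,0,0, 0,-8,0,0,0,0,0, 0,-2,0,0,0,0,0, 0,0,-20,0,0,0,0, 0,0,-40,0,0,0,0, -30,0,-40,0,0,0,0, -40,0,-40,0,0,0,0, -15,0,-30,0,0,0,0]'; python3 -m inch '[0,0,0,0,0,0,0, 0,0,0,0,0,0,0, 0,0,0,0,0,0,0, 0,0,0,0,0,0,0, 0,0,0,0,0,0,0, 0,0,0,0,0,0,0, 0,0,0,0,0,0,0, 0,0,0,0,0,0,0]';python3 - <<'E'
from h import *
p=snap("wrist","pics/w4.png")
for n,u,v,z in []: pass
a=cv2.imread("pics/w4.png")
E
```

```text
time: 10.7
tool_pos: [0.538, 0.0787, 0.2295]
tcp_rot: [2.308, 2.128, 0.004]
wrist_force: [0.6, 0.7, 0.5]
width: -0.001
grip_force: 0.0
time: 11.5
tool_pos: [0.537, 0.0806, 0.2264]
tcp_rot: [-2.308, -2.131, 0.001]
wrist_force: [-0.7, 0.6, -0.1]
width: -0.004
grip_force: 0.0
```

View pics/w4.png

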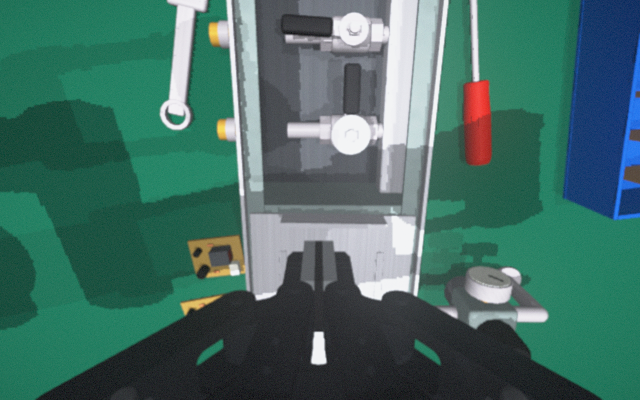

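The tagged lever now points left along the box (350,135)→(353,65), the other lever is unchanged, and the cover is at its stop with the tab at row 215.

```bash
python3 -c "
from workcell import job
print(job.finish_job())"
```

```text
the job is handed in; nothing more can be done
None
```

I pushed the cover fully right to its stop, then pushed the tagged lever shut against its stop. The last picture showed the other lever unmoved. The job is handed in, but no verdict came back.

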